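# Slide the specimen carrier under the scanning bridge

## Task

With the fingertips, push the flat specimen carrier along the bench and under the low microscope bridge until its leading short edge rests flat against the stop bar behind the bridge, with the carrier about midway between the bridge's two feet. Keep it flat on the bench, never lifting or tipping it, and leave the two bottles and the small black specimen mount where they stand. Finish with the hand clear of everything.

Things in the scene. Friction and masses are not known exactly. Their poses are not given: they have to be found in the camera images.
- carrier: Loose flat aluminium plate, 130 (its x) by 90 (y) by 15 mm high, 0.3 to 0.6 kg, upright edges, three black round specimens flush in its top. Too wide to grasp; slides at 1 to 6 N. Origin: centre of its underside, at z = 0. Both ends are alike. Starts 20 to 40 cm from the bridge on its open side, off line and at an angle.
- bridge: White microscope bridge fixed to the bench; place and yaw vary. Origin: on the bench midway between its feet. +x: the way the carrier slides in (about world -y, within 0.3 rad); -x side open. y along the beam. Two feet, 60 mm deep in x, 44 high, inner faces at y = +-59, outer +-81 mm, black knobs out to +-93. Carrier home: its centre at this origin, its trailing short edge at x = -65 mm.
- beam (a point): Middle of the beam's underside, 19 mm over the bench, straight above the bridge's origin: 4 mm above the carrier's top. The beam is 44 mm deep (bridge x from -22 to +22 mm), its top at 44 mm; a black lens barrel 38 mm across rises from its middle to 63 mm.
- stop (a point): Middle of the near face of the fixed aluminium stop bar, at bridge x = +65 mm, 7 mm over the bench. The bar is 154 mm long (bridge y), 14 high, 12 thick; the carrier's leading short edge must rest on this face. Side bars 8 mm high, inner faces at bridge y = +-65 mm, join it to the feet.
- bottle_a: Upright amber bottle with a red cap, 58 mm across and 110 mm high, loose, a bystander. Origin: centre of its underside.
- bottle_b: A second bottle, the same as bottle_a, a bystander.
- mount: Loose black round specimen mount, 32 mm across and 22 mm high, a bystander. Origin: centre of its underside.
There are look-alikes about, which are no part of the job. Several things have the shape of the carrier; the one meant has the colours described above.

How it is judged:
At the end, for the whole second after the job is handed in: The carrier lies flat and at rest on the bench under the bridge, its leading short edge within 4 mm of the stop bar and square to it within 0.06 rad, its centre within 9 mm of the middle between the feet (bridge y = 0) (x of carrier in the frame of bridge between -0.004 and 0.004 m and y of carrier in the frame of bridge between -0.009 and 0.009 m and angle between the x axis of carrier and the x axis of bridge, either way round below 0.06 rad and angle between carrier's own z axis and vertical below 0.03 rad and height (world z) of carrier below 0.003 m and linear speed of carrier below 0.01 m/s); the robot touches nothing.
It fails at once if the carrier is tipped by more than 0.06 rad (angle between carrier's own z axis and vertical above 0.06 rad).
It fails at once if the carrier is lifted more than 5 mm off the bench (height (world z) of carrier above 0.005 m).
It fails at once if a bottle or the specimen mount is moved by more than 15 mm (distance of any of bottle_a, bottle_b, mount from where it was at the start of the episode above 0.015 m).
It also fails if it takes over 64 s, if anything falls off the work surface, if the arm or the gripper's body presses on something with over 40 N, if the wrist force passes 120 N, or if a joint passes its speed limit or range.

## Robot

A 6-joint arm with a two-finger parallel gripper is mounted at the origin on the work surface. World frame = base frame: x ahead of the robot, y to its left, z up, the work surface at z = 0. Lengths are in m, angles in rad, forces in N, time in s.
With the tool pointing down it reaches from about 0.4 to 0.925 m from the base axis. Payload 3.4 kg.
Tool frame: the origin (TCP) lies midway between the tips of the shut fingers; the grasp point (between the pads) lies 19 mm behind it; z points along the fingers, y is the direction in which the jaws open and shut (so a half turn about z gives the same grasp; the last joint's range is limited). The gripper opens to 85 mm and grips with 20 to 120 N. Pads are 22 mm wide; open, the fingers measure 114 mm over their backs; the gripper's body (76 mm by 85 mm) begins 54 mm behind the grasp point. The pads swing forward as they close: fully open they stand 13 mm farther back than shut.
Start: joints at [1.194, 0.307, 1.506, -0, 1.328, -0.073], TCP at [0.172, 0.549, 0.231] pointing down, gripper open.
Joint ranges: [-3.12, 3.12], [-1.05, 2.28], [0.14, 2.33], [-1.42, 4.57], [0.1, 2.73], [-2.68, 2.68]. Speed limits (rad/s): [2.57, 2.57, 3.14, 3.14, 3.14, 3.14].

## Interface

Orientations are given as a unit quaternion [w, x, y, z].
In Python, from workcell import readout, optics, ticket gives the robot as it stands.
- The arm moves only by the tool drive_tool, never from a script. Its argument "targets" is a list that holds one entry, the list of rows, each a list of 7 numbers: the shift along the tool's x, y, z in cm, then the turn, a rotation vector about the tool's x, y, z in rad, then the opening in per cent of the stroke, from 0 (shut) to 100 (fully open). In form: [[[x, y, z, ax, ay, az, claw], ...]]. A call has 1 to 20 rows; each row shifts and turns the commanded pose from where the row before left it, along the tool's axes as they then stand; what a row does not reach is not made up. A row lasts 1/10 s, in which the tool goes at most 50 mm and 8.59 degrees, less where a joint would pass 70% of its speed; a pose out of reach is approached as far as the arm can. A call is refused whole if a number of a shift passes 5 or a number of a turn 0.15, either way. A call with a gripper value outside its range is refused whole. The fingers move at their own pace and stop on an object; "grip_force" is the grip in N (left out, the last holds). Time passes only in rows, so rows that do not move let the fingers close. It gives the time, the measured TCP pose, the force and the opening at its end, in the units of the state.
- readout.sense(): the state, without advancing time (a new reading comes with each control period).
- optics.get_image(name): name is "scene" or "top"; returns a dict with "image" (480x640x3 uint8, blue, green, red), "mtx" (3x3 intrinsics, pixels), "R" (3x3) and "t" (3): a world point X has camera coordinates R X + t. Camera axes: x right, y down, z forward; pixel columns grow to the right and rows downward; lengths in m; the calibration is good to about 2 mm. A picture is of the moment at which its call begins. There is no depth.
- ticket.close_job(): hands the job in, once; it reports no verdict.
Trained networks look in a picture, given as the dict that the camera call returned (one of the last four; its "shot" number tells which), for a name from the list of things; names that differ only in an ending like _2 or _b are one class to them, and where a whole thing is asked for, a point or a joint stands for the part that bears it (a point fixed in the world has none). Each returns a list of dicts, best first, with "confidence" (0 to 1); they miss things now and then, are a little off and sometimes report something else, mostly with a low value. They report only what shows in the picture. A call takes as long as a camera call. They do not tell look-alikes from the thing itself.
- optics.trace(thing, picture): "pixels" (480x640 bool, what is visible of it).
- optics.spot_point(thing, picture): "xyz" ([x, y, z] in m, in world coordinates, good to about 4 mm: a listed point, or the origin of a listed thing).
The state is a dict: "time_s": time; "q": joint angles; "dq": joint speeds; "tau": joint torques, N m; "ee_pos": TCP position; "tcp_rot": TCP orientation; "wrist_force": force on the tool from outside, world axes, zero at the start; "ft_torque": the same for the moment, N m; "width": finger opening in m.
Only numpy, scipy, OpenCV 4.12 (cv2) and the standard library are available. Lean on these libraries where they do the work, as an engineer would, in place of code of your own. Each camera call takes 0.05 s, during which the arm holds its last target. There are 200 camera calls.

## Working session

There is one attempt and no reset: what is moved stays moved. The work goes in short steps, Python scripts to look and compute and a tool call to move; the robot and the scene stay as the last step left them, time stands still between calls to the robot, and variables do not carry over. Pictures are saved under pics/ and viewed, about 8 in all and at most 12, crops included, and the job is handed in when it is done.

Besides the shell and the picture viewer there is one more tool, called as name(argument=value, ...) on one line, values as JSON. drive_tool: Moves the arm, as the interface text tells. Its arguments: {"type":"object","properties":{"targets":{"type":"array","items":{"type":"array","items":{"type":"array","items":{"type":"number"}}}},"grip_force":{"type":"number"}},"required":["targets"]}

```bash
ls; mkdir -p pics; python3 - <<'E'
from workcell import readout, optics
import cv2,numpy as np
s=readout.sense(); print({k:np.round(v,3) for k,v in s.items()})
for n in ("top","scene"):
    p=optics.get_image(n); cv2.imwrite(f"pics/{n}0.png",p["image"])
    print(n,p["mtx"].tolist(),np.round(p["R"],3).tolist(),np.round(p["t"],3))
    for th in ("carrier","bridge","beam","stop","bottle_a","mount"):
        print(th,[(np.round(d["xyz"],3).tolist(),round(d["confidence"],2)) for d in optics.spot_point(th,p)])
E
```

```text
pics
{'time_s': np.float64(0.0), 'q': array([ 1.193,  0.308,  1.508,  0.   ,  1.328, -0.073]), 'dq': array([-0.   , -0.   , -0.001, -0.   ,  0.   ,  0.001]), 'tau': array([-0.0000e+00, -4.5756e+01, -2.5191e+01,  0.0000e+00,  1.3000e-02,
        0.0000e+00]), 'ee_pos': array([0.172, 0.548, 0.23 ]), 'tcp_rot': array([-0.   ,  0.151,  0.988, -0.001]), 'wrist_force': array([ 0.505, -0.511, -0.408]), 'ft_torque': array([ 0.014,  0.018, -0.034]), 'width': np.float64(0.085)}
top [[435.4341824568211, 0.0, 320.4068276568323], [0.0, 435.4341824568211, 237.0489301809626], [0.0, 0.0, 1.0]] [[0.02, -1.0, -0.006], [-0.992, -0.019, -0.122], [0.122, 0.009, -0.992]] [-0.026  0.653  0.944]
carrier [([0.548, 0.206, -0.001], 0.93), ([0.744, 0.138, -0.002], 0.77)]
bridge [([0.533, -0.099, -0.002], 0.84)]
beam [([0.541, -0.096, 0.016], 0.85)]
stop [([0.559, -0.159, 0.006], 0.92)]
bottle_a [([0.471, -0.364, -0.003], 0.62), ([0.665, -0.36, -0.004], 0.55)]
mount [([0.781, 0.004, -0.004], 0.48)]
scene [[536.3457043035947, 0.0, 315.78270413704473], [0.0, 536.3457043035947, 231.2494105993038], [0.0, 0.0, 1.0]] [[-0.851, 0.525, -0.002], [0.28, 0.451, -0.848], [-0.444, -0.722, -0.531]] [ 0.53  -0.131  1.333]
carrier [([0.672, 0.363, 0.003], 0.92), ([0.747, 0.137, 0.002], 0.74), ([0.553, 0.209, -0.001], 0.69)]
bridge [([0.538, -0.094, -0.0], 0.71)]
beam [([0.538, -0.093, 0.023], 0.57)]
stop [([0.557, -0.156, 0.01], 0.69)]
bottle_a [([0.664, -0.362, 0.002], 0.71), ([0.468, -0.363, 0.0], 0.69)]
mount [([0.779, 0.002, 0.001], 0.86)]
```

View pics/top0.png

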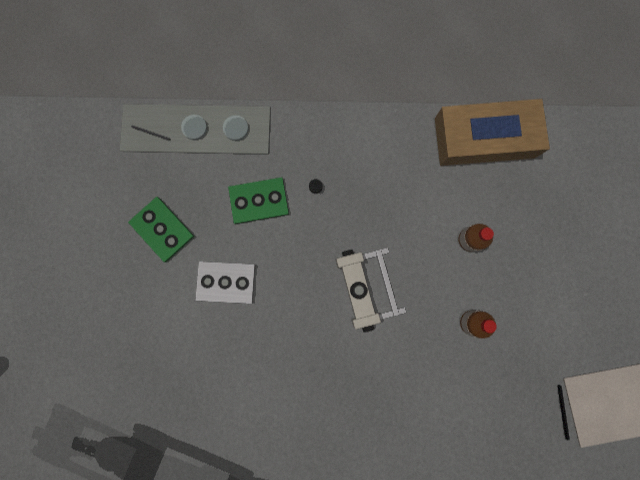

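View pics/scene0.png

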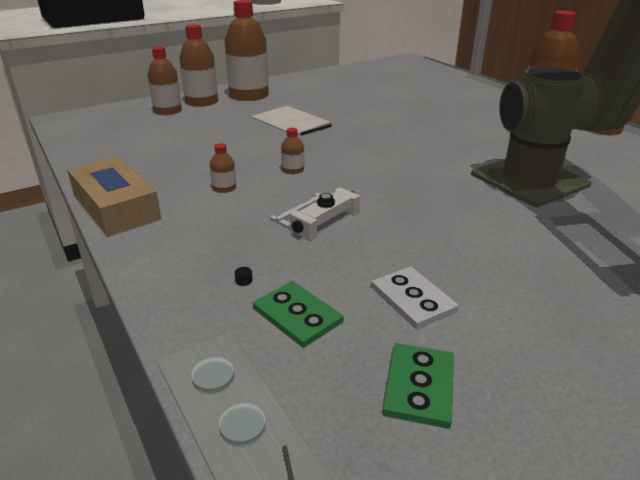

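Candidates for the carrier in the top view are the silver plate (225,282), a green plate (258,200) and a green plate (161,229). By the description it is the silver one. The bridge is at (360,290), with the stop bar on its right around (388,282). I'll fit the poses by silhouette in both views.

```bash
cat > h.py <<'E'
import numpy as np,cv2
from scipy.optimize import minimize
from workcell import optics,readout
def box(x0,x1,y0,y1,z0,z1): return np.array([[x,y,z] for x in(x0,x1) for y in(y0,y1) for z in(z0,z1)])/1000.
a=np.linspace(0,6.28,24)
cyl=np.array([[19*np.cos(t),19*np.sin(t),z] for t in a for z in(44,63)])/1000
BR=[box(-30,30,59,81,0,44),box(-30,30,-81,-59,0,44),box(-22,22,-59,59,19,44),cyl,box(65,77,-77,77,0,14),
    box(30,65,65,77,0,8),box(30,65,-77,-65,0,8),box(-10,10,81,93,12,32),box(-10,10,-93,-81,12,32)]
CA=[box(-65,65,-45,45,0,15)]
def tf(p,P):
    c,s=np.cos(p[2]),np.sin(p[2]); return P@np.array([[c,s,0],[-s,c,0],[0,0,1]])+[p[0],p[1],0]
def proj(pic,X):
    c=X@np.array(pic["R"]).T+pic["t"]; u=c@np.array(pic["mtx"]).T; return u[:,:2]/u[:,2:]
def render(pic,p,parts,S=4):
    m=np.zeros((480*S,640*S),np.uint8)
    for P in parts: cv2.fillConvexPoly(m,cv2.convexHull(np.round((proj(pic,tf(p,P))+.5)*S*16).astype(np.int32)),1,shift=4)
    return cv2.resize(m.astype(np.float32),(640,480),interpolation=cv2.INTER_AREA)
def fit(pairs,parts,p0):
    f=lambda p:sum(np.abs(render(c,p,parts)-m).sum()/m.sum() for c,m in pairs)
    r=minimize(f,p0,method="Nelder-Mead",options=dict(initial_simplex=np.array(p0)+np.array([[0,0,0],[.008,0,0],[0,.008,0],[0,0,.1]]),xatol=2e-4,fatol=1e-5))
    return r.x,r.fun
def near(pic,th,xy,z=.01):
    u=proj(pic,np.array([[xy[0],xy[1],z]]))[0]; L=optics.trace(th,pic)
    return min((d["pixels"] for d in L),key=lambda m:np.hypot(*(np.argwhere(m).mean(0)[::-1]-u)))
def rel(c,b):
    d=np.array(c[:2])-b[:2]; C,S=np.cos(b[2]),np.sin(b[2])
    return np.array([C*d[0]+S*d[1],-S*d[0]+C*d[1]])*1000,(c[2]-b[2]+np.pi/2)%np.pi-np.pi/2
E
python3 - <<'E'
from h import *
ps={n:optics.get_image(n) for n in("top","scene")}
mc={n:near(p,"carrier",(.55,.207)) for n,p in ps.items()}
mb={n:near(p,"bridge",(.535,-.096)) for n,p in ps.items()}
for sel in (("top",),("scene",),("top","scene")):
    print(sel,"C",fit([(ps[n],mc[n]) for n in sel],CA,[.55,.207,-1.6]),"B",fit([(ps[n],mb[n]) for n in sel],BR,[.535,-.096,-1.3]))
c,_=fit([(ps[n],mc[n]) for n in ps],CA,[.55,.207,-1.6]);b,_=fit([(ps[n],mb[n]) for n in ps],BR,[.535,-.096,-1.3])
print(rel(c,b)); np.save("b.npy",b)
im=[]
for n,(x,y,w,h) in dict(top=(180,220,230,130),scene=(260,180,230,150)).items():
    k=ps[n]["image"].copy(); k=cv2.resize(k,None,fx=3,fy=3,interpolation=cv2.INTER_CUBIC)
    for m,P,pp in((mc[n],CA,c),(mb[n],BR,b)):
        for Q in P: cv2.polylines(k,[np.int32(proj(ps[n],tf(pp,cv2.convexHull(np.float32(Q[:, :2]*1000)).reshape(-1,2)@np.array([[1,0,0],[0,1,0]])/1000+[0,0,Q[:,2].max()]))*3+1)],True,(0,0,255),1)
    im.append(cv2.resize(k[y*3:(y+h)*3,x*3:(x+w)*3],(690,290)if n=="top" else(690,300)) if 0 else k[y*3:(y+h)*3,x*3:(x+w)*3][:300 if 0 else None])
o=np.vstack(im); cv2.imwrite("pics/fit0.png",cv2.resize(o,None,fx=.7,fy=.7)); print(o.shape)
E
```

```text
('top',) C (array([ 0.54711178,  0.20542949, -1.59967515]), np.float64(0.03948937554206418)) B (array([ 0.53590022, -0.09890116, -1.29461042]), np.float64(0.09535513643659711))
('scene',) C (array([ 0.55274824,  0.20937949, -1.62593278]), np.float64(0.03331397278460007)) B (array([ 0.54154638, -0.09511336, -1.30140149]), np.float64(0.1080820476858345))
('top', 'scene') C (array([ 0.54969988,  0.20706618, -1.61193753]), np.float64(0.16867691578758598)) B (array([ 0.53719751, -0.09844552, -1.30117458]), np.float64(0.24538524447000856))
(array([-291.14387048,   93.42887584]), np.float64(-0.3107629447039102))
(840, 690, 3)
```

View pics/fit0.png

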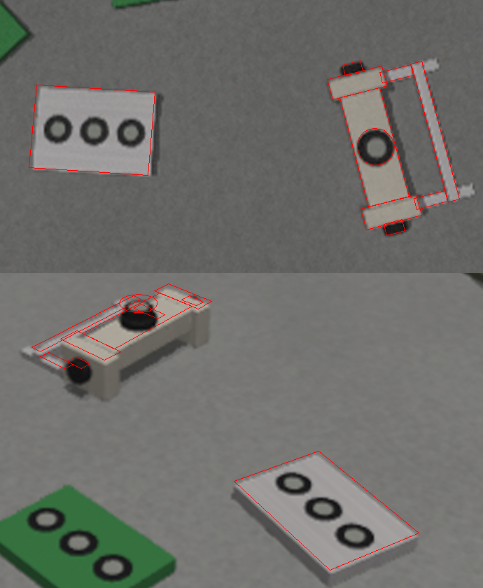

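The crop confirms the silver plate. The outlines agree, with about 5 mm of offset between the two cameras that is common to carrier and bridge. In the bridge frame the carrier is at x −290, y +94 mm, angle −0.305. My plan is to push its long far side with the open fingers toward bridge −y, which squares and centres it, and then push the short edge home.

drive_tool(targets=[[[0, 0, 0, 0, 0, -0.144, 100], [0, 0, 0, 0, 0, -0.144, 100], [0, 0, 0, 0, 0, -0.144, 100], [0, 0, 0, 0, 0, -0.144, 100], [-2.24, -2.7, 0, 0, 0, 0, 100], [-2.24, -2.7, 0, 0, 0, 0, 100], [-2.24, -2.7, 0, 0, 0, 0, 100], [-2.24, -2.7, 0, 0, 0, 0, 100], [-2.24, -2.7, 0, 0, 0, 0, 100], [-2.24, -2.7, 0, 0, 0, 0, 100], [-2.24, -2.7, 0, 0, 0, 0, 100], [-2.24, -2.7, 0, 0, 0, 0, 100], [-2.24, -2.7, 0, 0, 0, 0, 100], [-2.24, -2.7, 0, 0, 0, 0, 100], [-2.24, -2.7, 0, 0, 0, 0, 100], [-2.24, -2.7, 0, 0, 0, 0, 100], [-2.24, -2.7, 0, 0, 0, 0, 100], [-2.24, -2.7, 0, 0, 0, 0, 100], [-2.24, -2.7, 0, 0, 0, 0, 100], [-2.24, -2.7, 0, 0, 0, 0, 100]]])

```text
time_s: 3.0
ee_pos: [0.6345, 0.228, 0.2312]
tcp_rot: [-0.0, -0.136, 0.991, 0.0]
wrist_force: [0.5, 0.6, 0.4]
width: 0.0852
```

```bash
cat > st.py <<'E'
from h import *
from scipy.spatial.transform import Rotation as Ro
import sys
B=np.array([.538,-.097,-1.297])
def go(x,y,z,yaw):  # target in bridge frame mm; yaw of tool y, relative to bridge x
    s=readout.sense(); R=Ro.from_quat(np.array(s["tcp_rot"])[[1,2,3,0]]).as_matrix(); p=np.array(s["ee_pos"])
    T=tf(B,np.array([[x,y,z]])/1000)[0]; y0=np.arctan2(R[1,1],R[0,1]); 
    r,_=rel([p[0],p[1],0],B)
    print("t",round(s["time_s"],2),"bridge xy",np.round(r,1),"z",round(p[2]*1000,1),"yaw rel",round((y0-B[2]+np.pi)%(2*np.pi)-np.pi,4),"tilt",np.round(R[:2,2],4),"F",np.round(s["wrist_force"],1),"w",round(s["width"],3))
    print("shift in tool cm",np.round(R.T@(T-p)*100,2),"turn az",round(-((yaw+B[2]-y0+np.pi)%(2*np.pi)-np.pi),4))
if __name__=="__main__": go(*map(float,sys.argv[1:5]))
E
python3 st.py -290 180 -9 3.1416
```

```text
t 3.0 bridge xy [-286.8  180.8] z 231.2 yaw rel 3.1399 tilt [-0.0001  0.0001] F [0.5 0.6 0.4] w 0.085
shift in tool cm [ 0.08  0.32 24.02] turn az -0.0017
```

drive_tool(targets=[[[0.08, 0.32, 3.8, 0, 0, 0, 100], [0, 0, 3.8, 0, 0, 0, 100], [0, 0, 3.8, 0, 0, 0, 100], [0, 0, 3.8, 0, 0, 0, 100], [0, 0, 3.8, 0, 0, 0, 100], [0, 0, 3, 0, 0, 0, 100], [0, 0, 0.5, 0, 0, 0, 100], [0, 0, 0.5, 0, 0, 0, 100], [0, 0, 0.5, 0, 0, 0, 100], [0, 0, 0.3, 0, 0, 0, 100], [0, 0, 0, 0, 0, 0, 100]]])

```text
time_s: 4.1
ee_pos: [0.6325, 0.232, -0.0056]
tcp_rot: [0.001, -0.136, 0.991, 0.0]
wrist_force: [-0.8, 0.3, 0.1]
width: 0.0854
```

```bash
python3 st.py -290 56 -8 3.1416
```

```text
t 4.1 bridge xy [-291.2  179.9] z -5.6 yaw rel 3.14 tilt [0.0018 0.0006] F [-0.8  0.3  0.1] w 0.085
shift in tool cm [12.39 -0.14  0.21] turn az -0.0016
```

drive_tool(targets=[[[0.6, 0, 0, 0, 0, 0, 100], [0.6, 0, 0, 0, 0, 0, 100], [0.6, 0, 0, 0, 0, 0, 100], [0.6, 0, 0, 0, 0, 0, 100], [0.6, 0, 0, 0, 0, 0, 100], [0.6, 0, 0, 0, 0, 0, 100], [0.6, 0, 0, 0, 0, 0, 100], [0.6, 0, 0, 0, 0, 0, 100], [0.6, 0, 0, 0, 0, 0, 100], [0.6, 0, 0, 0, 0, 0, 100], [0.6, 0, 0, 0, 0, 0, 100], [0.6, 0, 0, 0, 0, 0, 100], [0.6, 0, 0, 0, 0, 0, 100], [0.6, 0, 0, 0, 0, 0, 100], [0.6, 0, 0, 0, 0, 0, 100], [0.5, 0, 0, 0, 0, 0, 100], [0.4, 0, 0, 0, 0, 0, 100], [0, 0, 0, 0, 0, 0, 100]]])

```text
time_s: 5.9
ee_pos: [0.5349, 0.2048, -0.0068]
tcp_rot: [-0.001, -0.136, 0.991, -0.0]
wrist_force: [0.9, -0.1, 0.6]
width: 0.0856
```

```bash
python3 st.py -290 56 -8 3.1416; python3 - <<'E'
from h import *
p=optics.get_image("top");q=optics.get_image("scene")
k=p["image"]; cv2.imwrite("pics/p1.png",np.hstack([cv2.resize(k[150:390,130:450],None,fx=1.2,fy=1.2),cv2.resize(q["image"][150:400,260:560],(346,288))]))
E
```

```text
t 5.9 bridge xy [-291.4   78.6] z -6.8 yaw rel 3.1401 tilt [-0.002  -0.0006] F [ 0.9 -0.1  0.6] w 0.086
shift in tool cm [ 2.26 -0.14  0.12] turn az -0.0015
```

View pics/p1.png

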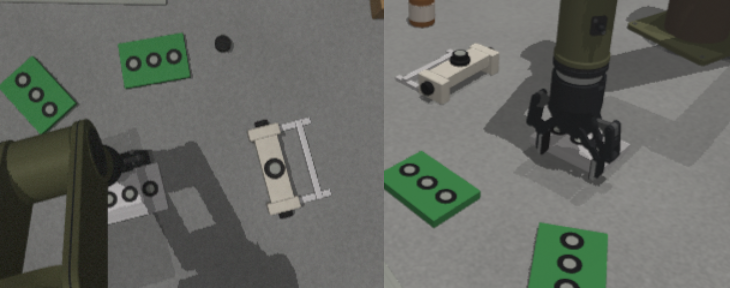

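The carrier is turning square (around (130,195) in the crop), partly hidden by the arm. I'll finish the lateral push, back off, rise and measure.

drive_tool(targets=[[[0.4, 0, 0, 0, 0, 0, 100], [0.4, 0, 0, 0, 0, 0, 100], [0.4, 0, 0, 0, 0, 0, 100], [0.4, 0, 0, 0, 0, 0, 100], [0.4, 0, 0, 0, 0, 0, 100], [0.2, 0, 0, 0, 0, 0, 100], [0, 0, 0, 0, 0, 0, 100], [-1, 0, 0, 0, 0, 0, 100], [-1.5, 0, 0, 0, 0, 0, 100], [0, 0, -4, 0, 0, 0, 100], [0, 0, -4, 0, 0, 0, 100], [0, 0, -4, 0, 0, 0, 100], [0, 4.5, -1, 0, 0, 0.15, 50], [0, 4.5, 0, 0, 0, 0.15, 50], [0, 4.5, 0, 0, 0, 0.15, 50], [0, 4.5, 0, 0, 0, 0.15, 50], [0, 4.5, 0, 0, 0, 0.15, 50], [0, 0, 0, 0, 0, 0, 50]]])

```text
time_s: 7.8
ee_pos: [0.5467, 0.4302, 0.123]
tcp_rot: [0.001, 0.233, 0.973, 0.002]
wrist_force: [-0.2, -0.8, -0.6]
width: 0.0431
```

```bash
python3 st.py -400 0 100 1.5708; python3 - <<'E'
from h import *
p=optics.get_image("top");q=optics.get_image("scene")
cv2.imwrite("pics/p2.png",np.hstack([cv2.resize(p["image"],(480,360)),cv2.resize(q["image"][100:420,200:484],(320,360))]))
for im,b in((p,(.5359,-.0989,-1.2946)),(q,(.5415,-.0951,-1.3014))):
    try:
        m=near(im,"carrier",(.46,.155)); c,e=fit([(im,m)],CA,[.46,.155,-1.3]); print(c,e,rel(c,b))
    except Exception as x: print(x)
E
```

```text
t 7.8 bridge xy [-505.2  150.9] z 123.0 yaw rel 2.3982 tilt [0.0031 0.0043] F [-0.2 -0.8 -0.6] w 0.043
shift in tool cm [  3.99 -17.97   2.2 ] turn az 0.8274
[ 0.46143173  0.16624799 -1.29883401] 0.030914555603263203 (array([-275.40614641,    0.65946069]), np.float64(-0.0042340093427768455))
[ 0.46703525  0.17019925 -1.31657073] 0.04707564205457464 (array([-275.54913156,   -1.16964772]), np.float64(-0.015170734845918465))
```

View pics/p2.png

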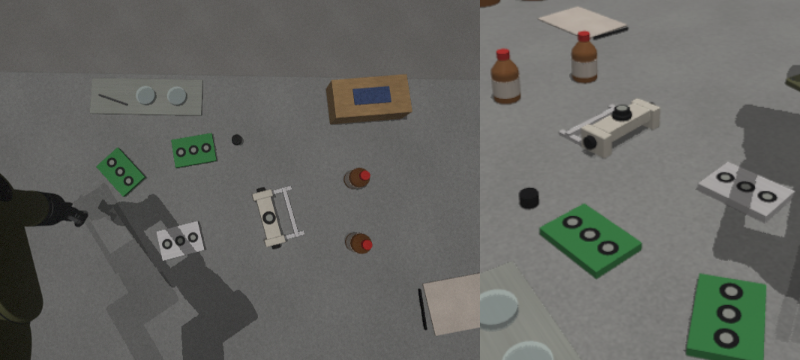

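The carrier is now at bridge x −275, y about 0 and angle about −0.01, lying flat. Next I move behind its short edge with the fingers 60 % open.

drive_tool(targets=[[[0, 0, 0, 0, 0, 0.138, 60], [0, 0, 0, 0, 0, 0.138, 60], [0, 0, 0, 0, 0, 0.138, 60], [0, 0, 0, 0, 0, 0.138, 60], [0, 0, 0, 0, 0, 0.138, 60], [0, 0, 0, 0, 0, 0.137, 60], [-1.85, -2.15, 0, 0, 0, 0, 60], [-1.85, -2.15, 0, 0, 0, 0, 60], [-1.85, -2.15, 0, 0, 0, 0, 60], [-1.85, -2.15, 0, 0, 0, 0, 60], [-1.85, -2.15, 0, 0, 0, 0, 60], [-1.85, -2.15, 0, 0, 0, 0, 60], [-1.85, -2.15, 0, 0, 0, 0, 60], [0, 0, 2, 0, 0, 0, 60], [0, 0, 2, 0, 0, 0, 60], [0, 0, 2, 0, 0, 0, 60], [0, 0, 0, 0, 0, 0, 60], [0, 0, 0, 0, 0, 0, 60]]])

```text
time_s: 9.8
ee_pos: [0.4344, 0.2574, 0.0632]
tcp_rot: [-0.0, 0.604, 0.797, -0.001]
wrist_force: [-0.6, -0.5, 0.4]
width: 0.0513
```

```bash
python3 st.py -375 0 1 1.5708
```

```text
t 9.8 bridge xy [-369.2   -4. ] z 63.2 yaw rel 1.5696 tilt [-0.0011 -0.0006] F [-0.6 -0.5  0.4] w 0.051
shift in tool cm [0.58 0.4  6.22] turn az -0.0012
```

drive_tool(targets=[[[0.58, 0.4, 2, 0, 0, 0, 60], [0, 0, 2, 0, 0, 0, 60], [0, 0, 1.2, 0, 0, 0, 60], [0, 0, 0.5, 0, 0, 0, 60], [0, 0, 0.4, 0, 0, 0, 60], [0, 0, 0, 0, 0, 0, 60]]])

```text
time_s: 10.4
ee_pos: [0.4373, 0.2651, 0.0021]
tcp_rot: [0.0, 0.604, 0.797, 0.0]
wrist_force: [0.4, 0.0, -0.5]
width: 0.0511
```

drive_tool(targets=[[[-0.8, 0, 0, 0, 0, 0, 60], [-0.8, 0, 0, 0, 0, 0, 60], [-0.8, 0, 0, 0, 0, 0, 60], [-1, 0, 0, 0, 0, 0, 60], [-1, 0, 0, 0, 0, 0, 60], [-1, 0, 0, 0, 0, 0, 60], [-1, 0, 0, 0, 0, 0, 60], [-1, 0, 0, 0, 0, 0, 60], [-1, 0, 0, 0, 0, 0, 60], [-1, 0, 0, 0, 0, 0, 60], [-1, 0, 0, 0, 0, 0, 60], [-1, 0, 0, 0, 0, 0, 60], [-1, 0, 0, 0, 0, 0, 60], [-1, 0, 0, 0, 0, 0, 60], [-1, 0, 0, 0, 0, 0, 60], [-0.8, 0, 0, 0, 0, 0, 60], [-0.6, 0, 0, 0, 0, 0, 60], [-0.4, 0, 0, 0, 0, 0, 60], [-0.2, 0, 0, 0, 0, 0, 60], [0, 0, 0, 0, 0, 0, 60]]])

```text
time_s: 12.4
ee_pos: [0.4813, 0.1067, 0.0018]
tcp_rot: [0.0, 0.604, 0.797, -0.0]
wrist_force: [-0.0, 2.1, 3.0]
width: 0.0511
```

```bash
python3 st.py -76 0 1 1.5708; python3 - <<'E'
from h import *
p=optics.get_image("top");q=optics.get_image("scene")
cv2.imwrite("pics/p3.png",np.hstack([cv2.resize(p["image"][180:360,200:420],(440,360)),cv2.resize(q["image"][130:350,240:460],(360,360))]))
for im,b in((p,(.5359,-.0989,-1.2946)),(q,(.5415,-.0951,-1.3014))):
    try:
        m=near(im,"carrier",(.506,.02)); c,e=fit([(im,m)],CA,[.506,.02,-1.3]); print(c,e,rel(c,b))
    except Exception as x: print(x)
E
```

```text
t 12.4 bridge xy [-211.4    0.5] z 1.8 yaw rel 1.5706 tilt [-0.0004 -0.0006] F [-0.   2.1  3. ] w 0.051
shift in tool cm [-13.54  -0.04   0.09] turn az -0.0002
[ 0.50034798  0.02690442 -1.29647874] 0.1286280487804878 (array([-1.30731352e+02,  1.02045867e-01]), np.float64(-0.0018787420089410034))
[ 0.50517712  0.03567658 -1.29714946] 0.3703960234680574 (array([-135.727013  ,   -0.20664755]), np.float64(0.004250541233002725))
```

View pics/p3.png

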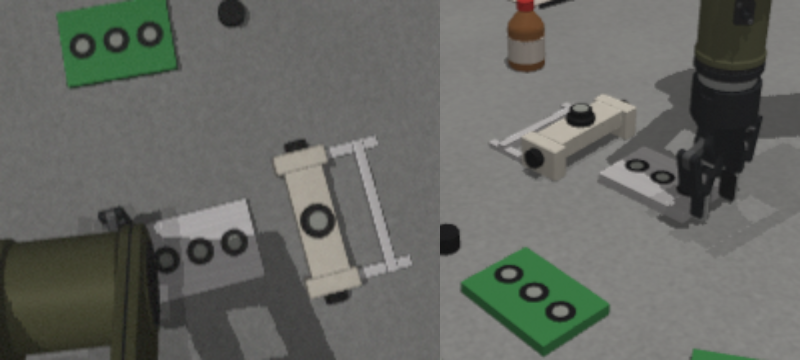

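The carrier is square and in line in front of the bridge opening (around (205,245) in the crop). Pushing on, stopping short of the stop bar.

drive_tool(targets=[[[-0.4, 0, 0, 0, 0, 0, 60], [-0.8, 0, 0, 0, 0, 0, 60], [-0.8, 0, 0, 0, 0, 0, 60], [-0.8, 0, 0, 0, 0, 0, 60], [-0.8, 0, 0, 0, 0, 0, 60], [-0.8, 0, 0, 0, 0, 0, 60], [-0.8, 0, 0, 0, 0, 0, 60], [-0.8, 0, 0, 0, 0, 0, 60], [-0.8, 0, 0, 0, 0, 0, 60], [-0.8, 0, 0, 0, 0, 0, 60], [-0.8, 0, 0, 0, 0, 0, 60], [-0.8, 0, 0, 0, 0, 0, 60], [-0.8, 0, 0, 0, 0, 0, 60], [-0.8, 0, 0, 0, 0, 0, 60], [-0.6, 0, 0, 0, 0, 0, 60], [-0.4, 0, 0, 0, 0, 0, 60], [-0.2, 0, 0, 0, 0, 0, 60], [0, 0, 0, 0, 0, 0, 60]]])

```text
time_s: 14.4
ee_pos: [0.5142, -0.0087, 0.0021]
tcp_rot: [0.0, 0.604, 0.797, -0.0]
wrist_force: [0.9, 0.5, 0.3]
width: 0.0513
```

```bash
python3 st.py -76 0 1 1.5708; python3 - <<'E'
from h import *
p=optics.get_image("top");q=optics.get_image("scene")
cv2.imwrite("pics/p4.png",np.hstack([cv2.resize(p["image"][230:350,310:430],(400,400),interpolation=cv2.INTER_CUBIC),cv2.resize(q["image"][150:270,260:380],(400,400),interpolation=cv2.INTER_CUBIC)]))
E
```

```text
t 14.4 bridge xy [-91.4   1. ] z 2.1 yaw rel 1.5706 tilt [ 0.0007 -0.0005] F [0.9 0.5 0.3] w 0.051
shift in tool cm [-1.54 -0.1   0.11] turn az -0.0002
```

View pics/p4.png

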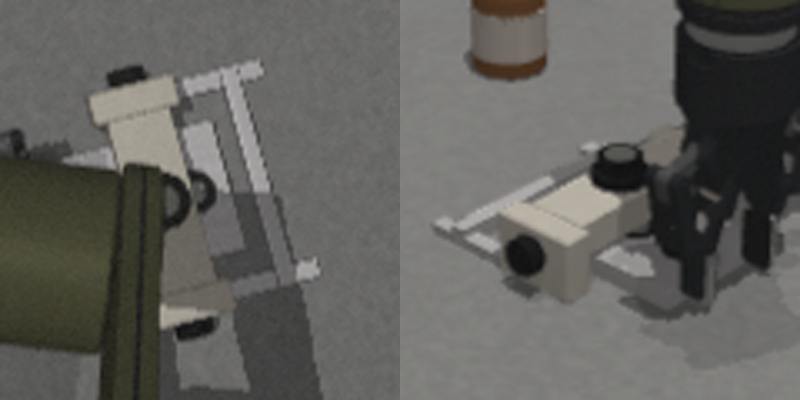

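The carrier is under the beam, with the gap to the stop bar about 15 mm (leading edge around x=230, stop face around x=256 at row 190 of the crop). Now creeping while watching the force.

drive_tool(targets=[[[-0.2, 0, 0, 0, 0, 0, 60], [-0.2, 0, 0, 0, 0, 0, 60], [-0.2, 0, 0, 0, 0, 0, 60], [-0.2, 0, 0, 0, 0, 0, 60], [-0.2, 0, 0, 0, 0, 0, 60], [-0.1, 0, 0, 0, 0, 0, 60], [-0.1, 0, 0, 0, 0, 0, 60]]])

```text
time_s: 15.2
ee_pos: [0.5169, -0.0197, 0.0021]
tcp_rot: [-0.0, 0.604, 0.797, 0.0]
wrist_force: [-1.8, 5.1, 4.4]
width: 0.0507
```

drive_tool(targets=[[[-0.1, 0, 0, 0, 0, 0, 60], [-0.1, 0, 0, 0, 0, 0, 60]]])

```text
time_s: 15.4
ee_pos: [0.5174, -0.0216, 0.0021]
tcp_rot: [-0.0, 0.604, 0.797, 0.0]
wrist_force: [-1.5, 5.1, 4.4]
width: 0.0511
```

drive_tool(targets=[[[-0.1, 0, 0, 0, 0, 0, 60], [-0.05, 0, 0, 0, 0, 0, 60]]])

```text
time_s: 15.6
ee_pos: [0.5178, -0.0231, 0.0021]
tcp_rot: [-0.0, 0.604, 0.797, 0.0]
wrist_force: [-1.6, 5.2, 3.9]
width: 0.0509
```

drive_tool(targets=[[[-0.05, 0, 0, 0, 0, 0, 60], [-0.05, 0, 0, 0, 0, 0, 60]]])

```text
time_s: 15.8
ee_pos: [0.5178, -0.0233, 0.0021]
tcp_rot: [-0.001, 0.604, 0.797, 0.0]
wrist_force: [-1.3, 10.1, 5.4]
width: 0.0513
```

drive_tool(targets=[[[-0.05, 0, 0, 0, 0, 0, 60], [-0.05, 0, 0, 0, 0, 0, 60]]])

```text
time_s: 16.0
ee_pos: [0.5178, -0.0234, 0.0021]
tcp_rot: [-0.001, 0.605, 0.797, 0.001]
wrist_force: [-2.5, 13.3, 4.6]
width: 0.0515
```

drive_tool(targets=[[[-0.05, 0, 0, 0, 0, 0, 60], [-0.05, 0, 0, 0, 0, 0, 60]]])

```text
time_s: 16.2
ee_pos: [0.5177, -0.0235, 0.0021]
tcp_rot: [-0.002, 0.605, 0.796, 0.001]
wrist_force: [-2.1, 16.2, 6.8]
width: 0.0509
```

The tool halted at bridge x of about −76 while the force rose to 16 N, so the carrier is on the stop. Backing off straight, rising, then checking.

drive_tool(targets=[[[0.3, 0, 0, 0, 0, 0, 60], [1, 0, 0, 0, 0, 0, 60], [2, 0, 0, 0, 0, 0, 60], [3, 0, 0, 0, 0, 0, 60], [3, 0, -2, 0, 0, 0, 60], [0, 0, -4, 0, 0, 0, 60], [4, 0, -4, 0, 0, 0, 60], [4, 0, -4, 0, 0, 0, 60], [4, 0, -4, 0, 0, 0, 60], [4, 0, 0, 0, 0, 0, 60], [4, 0, 0, 0, 0, 0, 60], [4, 0, 0, 0, 0, 0, 60], [4, 0, 0, 0, 0, 0, 60], [0, 0, 0, 0, 0, 0, 60]]])

```text
time_s: 17.6
ee_pos: [0.4212, 0.3238, 0.1681]
tcp_rot: [-0.0, 0.602, 0.798, 0.001]
wrist_force: [0.2, -0.8, 0.2]
width: 0.0514
```

```bash
python3 st.py -76 0 1 1.5708; python3 - <<'E'
from h import *
p=optics.get_image("top");q=optics.get_image("scene"); im=[]
B=dict(a=(.5359,-.0989,-1.2946),b=(.5415,-.0951,-1.3014))
for k,(P,x,y) in dict(a=(p,310,230),b=(q,260,150)).items():
    g=cv2.resize(P["image"][y:y+120,x:x+120],(400,400),interpolation=cv2.INTER_CUBIC)
    for d in(0,):
        c=proj(P,tf(B[k],np.array([[-65,-45,15],[65,-45,15],[65,45,15],[-65,45,15]])/1000))
        cv2.polylines(g,[np.int32((c-[x,y]+.5)*400/120)],True,(0,0,255),1)
    im.append(g)
    for th in("carrier","mount","bottle_a"): print(th,[(np.round(d["xyz"],3).tolist(),round(d["confidence"],2)) for d in optics.spot_point(th,P)])
cv2.imwrite("pics/p5.png",np.hstack(im))
E
```

```text
t 17.6 bridge xy [-436.7    1.4] z 168.1 yaw rel 1.5748 tilt [0.0015 0.002 ] F [ 0.2 -0.8  0.2] w 0.051
shift in tool cm [-36.09  -0.31  16.65] turn az 0.004
carrier [([0.535, -0.099, -0.001], 0.9), ([0.744, 0.142, 0.001], 0.83), ([0.669, 0.365, -0.005], 0.6)]
mount [([0.783, 0.005, -0.005], 0.72)]
bottle_a [([0.664, -0.362, -0.004], 0.95), ([0.469, -0.358, -0.0], 0.76)]
carrier [([0.537, -0.097, -0.003], 0.84), ([0.745, 0.14, 0.003], 0.76), ([0.675, 0.362, -0.0], 0.68)]
mount [([0.779, 0.003, -0.002], 0.69)]
bottle_a [([0.662, -0.361, -0.001], 0.98), ([0.472, -0.359, -0.0], 0.89)]
```

View pics/p5.png

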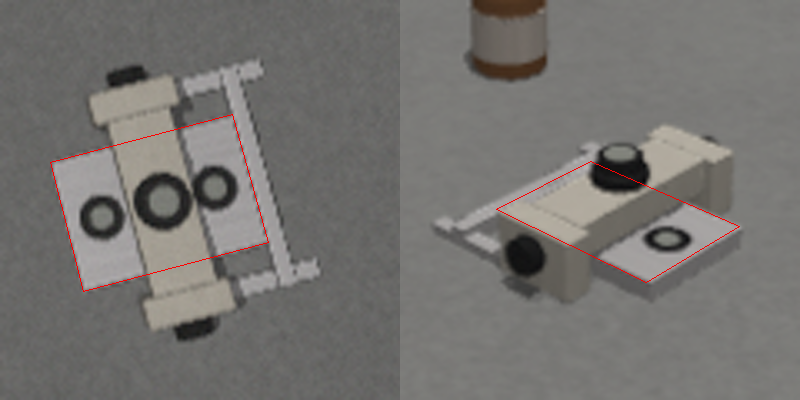

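The carrier matches the home outline in both views, with its leading edge on the stop bar (from (234,116) to (267,242)) and similar gaps to both feet. The bystanders haven't moved, and the hand is about 43 cm away. Handing in.

```bash
python3 -c "
from workcell import ticket
print(ticket.close_job())"
```

```text
the job is handed in; nothing more can be done
None
```

The carrier is home under the bridge and the job is handed in after about 18 s of the 64 s allowed. I squared and centred it with one push on its long side, then pushed its short edge under the bridge.

Last checks before handing in:
- **Against the stop:** the tool halted at bridge x ≈ −76 mm, where it should be with the carrier home. The wrist force rose from about 5 N while sliding to about 16 N.
- **Position:** in both camera views the carrier lies on the drawn home outline, flat and about midway between the feet. I judged this by eye and ran no final pose fit. Just before it went under, the fits gave y ≈ 0 mm and an angle below 0.005 rad.
- **Bystanders:** the bottles and mount read within about 6 mm of their starting places, which is close to the measuring noise.
- **Hand:** it is about 43 cm from the bridge and 17 cm up, with wrist force near zero.

One disagreement: the two cameras differ by about 5 mm in absolute position. The offset was the same for the carrier and the bridge, so I worked from their relative position. With the arm partly in the way, the two views also differed by 5 mm along the sliding direction, which the stop contact then settled.

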